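Key a tube carrier under the shaker's lip

ROBOT

A 6-joint arm with a two-finger parallel gripper is mounted at the origin on the work surface. World frame = base frame: x ahead of the robot, y to its left, z up, the work surface at z = 0. Lengths are in m, angles in rad, forces in N, time in s.
With the tool pointing down it reaches from about 0.35 to 0.875 m from the base axis. Payload 4.2 kg.
Tool frame: the origin (TCP) lies between the finger pads, 19 mm behind the fingertips; this is the grasp point; z points along the fingers, y is the line along which they close (so a half turn about z gives the same grasp; the last joint's range is limited). The gripper opens to 87 mm and grips with 3 to 60 N. Pads are 19 mm wide; open, the fingers measure 117 mm over their backs; the gripper's body (75 mm by 190 mm) begins 51 mm behind the grasp point.
Start: joints at [1.529, 0.385, 0.008, 0, -1.194, -0.259], TCP at [0.185, 0.597, 0.241] pointing down, gripper open.
Joint ranges: [-3.14, 3.14], [-1.21, 2.06], [-1.07, 1.41], [-3.16, 2.05], [-2.99, -0.16], [-3.1, 3.1]. Speed limits (rad/s): [2.79, 2.79, 3.14, 3.14, 3.14, 3.14].

INTERFACE

Orientations are given as a unit quaternion [w, x, y, z].
In Python, from plant import readout, viewer, job gives the robot as it stands.
- The arm moves only by the shell command python3 -m handwheel 'ROWS' [OPENING] [FORCE]. ROWS is JSON, one flat list of numbers, 6 for each row, row after row: the shift along the tool's x, y, z in cm, then the turn, a rotation vector about the tool's x, y, z in degrees. In form: [x, y, z, rx, ry, rz, x, y, z, rx, ry, rz, ...]. A call has 1 to 20 rows; each row is the pose to reach, as a shift and turn from the pose commanded when the call began, along the tool's axes at that moment; what a row does not reach only later rows make up. A row lasts 1/10 s, in which the tool goes at most 50 mm and 8.59 degrees, less where a joint would pass 70% of its speed; a pose out of reach is approached as far as the arm can. A call with a gripper value outside its range is refused whole. OPENING is the finger opening in cm, from 0 to 8.7, set as the call begins (- or left out, the last holds). The fingers move at their own pace and stop on an object; FORCE is the grip in N (left out, the last holds). Time passes only in rows, so rows that repeat a pose let the fingers close. It gives the time, the measured TCP pose, the force, the opening and the grip force at its end, in the units of the state.
- readout.read_state(): the state, without advancing time (a new reading comes with each control period).
- viewer.grab_frame(name): name is "scene" or "top"; returns a dict with "frame" (420x560x3 uint8, red, green, blue), "camera_matrix" (3x3 intrinsics, pixels), "position" and "attitude" of the camera in the world. Camera axes: x right, y up, looking along -z (the intrinsics and any distortion apply to the point x, -y, -z); pixel columns grow to the right and rows downward; lengths in m; the calibration is good to about 2 mm. A picture is of the moment at which its call begins. There is no depth.
- job.hand_in(): hands the job in; it is judged then, once.
The state is a dict: "clock": time; "q": joint angles; "joint_velocities": joint speeds; "tau": joint torques, N m; "ee_pos": TCP position; "eef_rot": TCP orientation; "ft_force": force on the tool from outside, world axes, zero at the start; "torque": the same for the moment, N m; "opening": finger opening in m; "finger_force": force on a finger pad.
Only numpy, scipy, OpenCV 4.12 (cv2) and the standard library are available. Lean on these libraries where they do the work, as an engineer would, in place of code of your own. Each camera call takes 0.05 s, during which the arm holds its last target. There are 200 camera calls.

TASK

Load the tube carrier onto the blue shaker. Tip its orange-striped tongue down, feel sideways under the orange lip for the hidden slot, push the tongue in against the spring, then lay the heel down behind the orange sill and let go, so that the carrier sits flat and square on the platform, held between lip and sill. Never lean it more than about 30 degrees, and leave the tube rack, pump bottle and marker where they are.

Things in the scene. Friction and masses are not known exactly. Their poses are not given: they have to be found in the camera images.
- carrier: Loose white tube carrier, about 0.26 kg. Plate 10 mm thick: main part x -60 to +40, 70 mm wide in y; then a tongue, 30 mm wide, x +40 to +60, orange stripe on top. Grip block on the plate and two cross rows of capped tubes (each 15 mm in x, 66 in y, to 47 mm high, at x -38 and +28). Origin: underside, y middle; z up; +x to the tongue. Starts standing on the table.
- carrier_grip (a point): Where the TCP can grip the carrier's blue upright block: carrier x -5, y 0, z 48 mm. The block is 36 (x) x 20 (y) mm, from 10 to 60 mm above the underside; pinch it across its 20 mm (carrier y).
- carrier_toe (a point): Middle of the lower edge of the tongue's end (carrier x +60, z 0).
- carrier_heel (a point): Middle of the lower edge of the heel (carrier x -60, z 0).
- dock: Blue bench shaker, fixed, 210 (x) x 150 (y) mm, dark platform on top 80 mm above the table. Origin: centre of its underside; z up; +x is the way the carrier is pushed in, towards the orange lip; orange sill at the other end. Sill plus plate are higher than the gap under the lip, so the tongue goes in low, tipped down 6 to 15 degrees (10 is good), then the heel is laid down.
- dock_seat (a point): Middle of the platform's top face, axes as the shaker's. Seated, the carrier's origin is at its x = 0 (heel against the sill) to 5 mm (against the end wall, whose face is at x 65), z = 0, and y = wherever the hidden slot is; x axes the same way. Side rails: inner faces at y +-51 mm, 14 mm high, from x -50 to +78.
- dock_sill (a point): Middle of the sill's inner top edge (dock_seat x -60, z 10 mm). The orange sill is 10 mm high, 8 mm thick (x -68 to -60), 102 mm wide.
- dock_lip (a point): Middle of the lower edge of the overhanging orange lip (dock_seat x 44, z 16 mm); it spans the full width, x 44 to 75, top at 24 mm. Under it a stiff steel key block, its face at x 48, has one slot 36 mm wide for the tongue, its middle anywhere within 12 mm of dock_seat y = 0: hidden and not measured. Off the slot, the tongue stops hard at x 48.
- pusher (a joint): Brass spring pusher in the middle of the hidden slot, 22 mm wide, 10 mm high; it pushes the tongue towards the sill. 0 = fully out (face at dock_seat x 53), 0.012 m = flush with the end wall; a seated carrier keeps it 0.007 to 0.012 in. It resists with 2 N at 0 rising to 6.3 N at 0.012, then the end wall is hard.
- rack: White tube rack with blue-capped tubes, loose, 160 x 80 x 60 mm (tubes to 89 mm), origin at the centre of its underside. Leave it alone.
- pump_bottle: Clear pump bottle, loose, 68 mm wide, 190 mm tall, origin at the centre of its underside. Leave it alone.
- marker: Black and grey marker pen lying along its x, loose, 130 x 13 mm. Leave it alone.

How it is judged:
On the way:
1. the tongue is in the slot under the lip while the carrier is tipped tongue down (x of carrier_toe in the frame of dock_seat between 0.051 and 0.068 m and z of carrier_toe in the frame of dock_seat between -0.003 and 0.014 m and angle between carrier's own z axis and vertical between 0.05 and 0.4 rad), for 0.1 s.
At the end, for the whole second after the job is handed in: The carrier rests flat (tongue and heel edges within 3 mm of the platform, tilt under 0.04 rad) and square (0.1 rad), tongue in the slot and heel behind the sill (3 mm short to 7 mm past heel-on-sill, within 18 mm of the middle), pusher in by over 3 mm, at rest, released (x of carrier_toe in the frame of dock_seat between 0.057 and 0.067 m and y of carrier_toe in the frame of dock_seat between -0.018 and 0.018 m and z of carrier_toe in the frame of dock_seat between -0.003 and 0.003 m and x of carrier_heel in the frame of dock_seat between -0.063 and -0.053 m and y of carrier_heel in the frame of dock_seat between -0.018 and 0.018 m and z of carrier_heel in the frame of dock_seat between -0.003 and 0.003 m and angle between the x axis of carrier and the x axis of dock, either way round below 0.1 rad and angle between carrier's own z axis and vertical below 0.04 rad and value of joint pusher above 0.003 m and linear speed of carrier below 0.02 m/s and angular speed of carrier below 0.1 rad/s); the robot touches nothing.
It fails at once if the carrier is leaned more than 35 degrees (angle between carrier's own z axis and vertical above 0.61 rad).
It fails at once if the tube rack moved more than 30 mm (distance of rack from where it was at the start of the episode above 0.03 m).
It fails at once if the pump bottle moved more than 30 mm (distance of pump_bottle from where it was at the start of the episode above 0.03 m).
It fails at once if the marker moved more than 30 mm (distance of marker from where it was at the start of the episode above 0.03 m).
It also fails if it takes over 58 s, if anything falls off the work surface, if the arm or the gripper's body presses on something with over 40 N, if the wrist force passes 120 N, or if a joint passes its speed limit or range.

## Working session

There is one attempt and no reset: what is moved stays moved. The work goes in short steps, Python scripts to look and compute and a shell command to move; the robot and the scene stay as the last step left them, time stands still between calls to the robot, and variables do not carry over. Pictures are saved under pics/ and viewed, at most 10 in all, crops included, and the job is handed in when it is done.

```bash
ls; mkdir -p pics
python3 - <<'E'
from plant import readout, viewer, job
import cv2,pickle
s=readout.read_state();print(s)
for n in("scene","top"):
    f=viewer.grab_frame(n);pickle.dump(f,open(n+".pkl","wb"));cv2.imwrite(f"pics/{n}0.png",f["frame"][:,:,::-1]);print(f["camera_matrix"],f["position"],f["attitude"],f.keys())
E
```

```text
pics
{'clock': 0.0, 'q': array([ 1.52858964e+00,  3.85531256e-01,  6.60692845e-03, -5.04097525e-04,
       -1.19399833e+00, -2.58593116e-01]), 'joint_velocities': array([-0.00029287, -0.00050299, -0.00162097, -0.0011714 , -0.00039958,
        0.00054774]), 'tau': array([-1.29868572e-04, -3.90662026e+01,  1.87402815e+01,  4.21992704e+00,
        1.10156063e-02, -1.91166191e-04]), 'ee_pos': array([0.18499419, 0.59639407, 0.24016668]), 'eef_rot': array([ 1.08224756e-03,  9.88696715e-01, -1.49925383e-01, -1.18095186e-04]), 'ft_force': array([ 0.25852898, -0.38940061, -0.18057054]), 'torque': array([-0.01057182,  0.03645678,  0.04259153]), 'finger_force': 0.0, 'opening': 0.08689875112159345}
[[477.83326312   0.         280.1906267 ]
 [  0.         477.83326312 208.25943413]
 [  0.           0.           1.        ]] [1.18284092 0.45648768 0.85636047] [0.42426271 0.17598054 0.35175264 0.81566052] dict_keys(['frame', 'camera_matrix', 'position', 'attitude'])
[[524.88064302   0.         280.02859595]
 [  0.         524.88064302 205.39214522]
 [  0.           0.           1.        ]] [0.38173575 0.01467076 1.22919892] [ 0.70605843  0.04672249 -0.05549286 -0.70442817] dict_keys(['frame', 'camera_matrix', 'position', 'attitude'])
```

View pics/scene0.png

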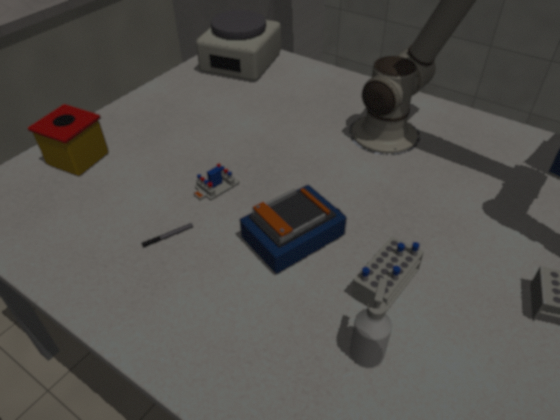

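View pics/top0.png

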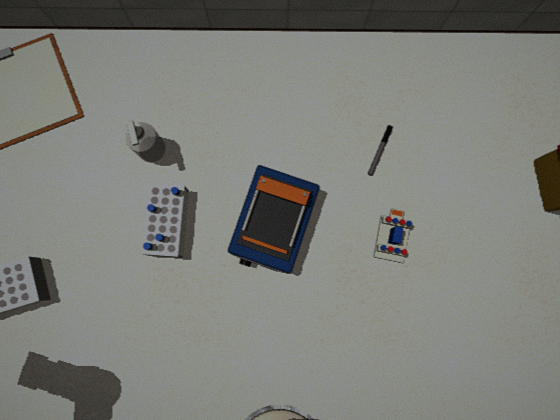

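The top view shows the carrier near (394,236) with its tongue at (397,213). The dock is near (275,219), with the lip at (285,187) and the sill at (265,244).

```bash
cat > h.py <<'E'
import numpy as np,cv2
from scipy.spatial.transform import Rotation as R
def rot(q): return R.from_quat(np.r_[q[1:],q[0]])
def cast(f,uv,z):
    uv=np.atleast_2d(np.float64(uv));K=f["camera_matrix"]
    d=np.c_[(uv[:,0]-K[0,2])/K[0,0],-(uv[:,1]-K[1,2])/K[1,1],-np.ones(len(uv))]
    d=rot(f["attitude"]).apply(d);p=np.array(f["position"])
    return p+d*((z-p[2])/d[:,2])[:,None]
def blobs(f,col,amin=20):
    h=cv2.cvtColor(f["frame"],cv2.COLOR_RGB2HSV)
    m={"orange":cv2.inRange(h,(5,120,60),(18,255,255)),"blue":cv2.inRange(h,(100,120,30),(130,255,255))}[col]
    n,l,s,c=cv2.connectedComponentsWithStats(m,connectivity=4)
    out=[]
    for i in range(1,n):
        if s[i,4]>=amin:
            cs,_=cv2.findContours((l==i).astype(np.uint8),cv2.RETR_EXTERNAL,cv2.CHAIN_APPROX_NONE)
            out.append((s[i,4],c[i],cs[0][:,0,:]))
    return out
E
python3 - <<'E'
import pickle
from h import *
np.set_printoptions(precision=4,suppress=True)
for n in("top","scene"):
    f=pickle.load(open(n+".pkl","rb"))
    for c in("orange","blue"):
        for a,ct,cn in blobs(f,c):
            r=cv2.minAreaRect(cn);z=.104 if a>300 else .09
            if c=="blue": z=.06
            elif a<150 and ct[0]>350 : z=.01
            if n=="scene" and ct[0]<210: z=.01 if c=="orange" else .06
            b=cast(f,cv2.boxPoints(r),z)[:,:2]
            if ct[1]<280: print(n,c,a,ct,"z",z,"c",cast(f,ct,z)[0,:2],"box",b.round(3).tolist(),"sides",np.linalg.norm(b-np.roll(b,1,0),axis=1)[:2])
f=pickle.load(open("top.pkl","rb"))
cv2.imwrite("pics/crop.png",np.hstack([cv2.resize(f["frame"][150:285,220:335,::-1],None,fx=3.4,fy=3.4,interpolation=3),cv2.resize(f["frame"][150:285,330:445,::-1],None,fx=3.4,fy=3.4,interpolation=3)]))
E
```

```text
top orange 741 [49.8947 93.8313] z 0.104 c [0.7947 0.5128] box [[0.862, 0.699], [0.939, 0.518], [0.743, 0.436], [0.67, 0.613]] sides [0.2099 0.1966]
top orange 746 [282.6046 190.122 ] z 0.104 c [ 0.5793 -0.0048] box [[0.583, 0.054], [0.613, 0.044], [0.577, -0.064], [0.547, -0.054]] sides [0.1141 0.0322]
top orange 53 [396.8113 212.5283] z 0.01 c [ 0.5433 -0.2748] box [[0.54, -0.262], [0.551, -0.264], [0.546, -0.288], [0.535, -0.286]] sides [0.0248 0.0112]
top orange 189 [263.8624 244.2381] z 0.09 c [0.4625 0.0356] box [[0.475, 0.085], [0.484, 0.082], [0.449, -0.015], [0.441, -0.012]] sides [0.1023 0.0089]
top blue 1943 [271.7133 223.1426] z 0.06 c [0.5119 0.0188] box [[0.448, 0.118], [0.647, 0.052], [0.597, -0.09], [0.401, -0.022]] sides [0.1473 0.2094]
top blue 40 [174.4   190.125] z 0.06 c [0.5861 0.2385] box [[0.586, 0.248], [0.596, 0.24], [0.585, 0.229], [0.576, 0.238]] sides [0.0146 0.0127]
top blue 41 [150.6829 207.439 ] z 0.06 c [0.5465 0.2904] box [[0.547, 0.301], [0.557, 0.292], [0.545, 0.281], [0.536, 0.289]] sides [0.0162 0.0125]
top blue 21 [395.1429 220.1905] z 0.06 c [ 
[... 1680 characters left out ...]
648 0.0575] box [[0.594, -0.089], [0.344, -0.024], [0.472, 0.141], [0.684, 0.069]] sides [0.1821 0.2582]
scene blue 39 [400.3333 246.5897] z 0.06 c [0.4566 0.2574] box [[0.45, 0.249], [0.443, 0.258], [0.462, 0.267], [0.469, 0.258]] sides [0.021  0.0111]
scene blue 35 [415.1143 245.9714] z 0.06 c [0.4363 0.2835] box [[0.431, 0.276], [0.424, 0.285], [0.444, 0.294], [0.45, 0.285]] sides [0.0211 0.0111]
scene blue 42 [396.1905 269.881 ] z 0.06 c [0.5222 0.2785] box [[0.515, 0.27], [0.509, 0.279], [0.529, 0.288], [0.535, 0.28]] sides [0.0219 0.0106]
scene blue 43 [365.3488 271.4419] z 0.06 c [0.5631 0.227 ] box [[0.558, 0.218], [0.552, 0.227], [0.568, 0.236], [0.574, 0.227]] sides [0.0189 0.0106]
```

View pics/crop.png

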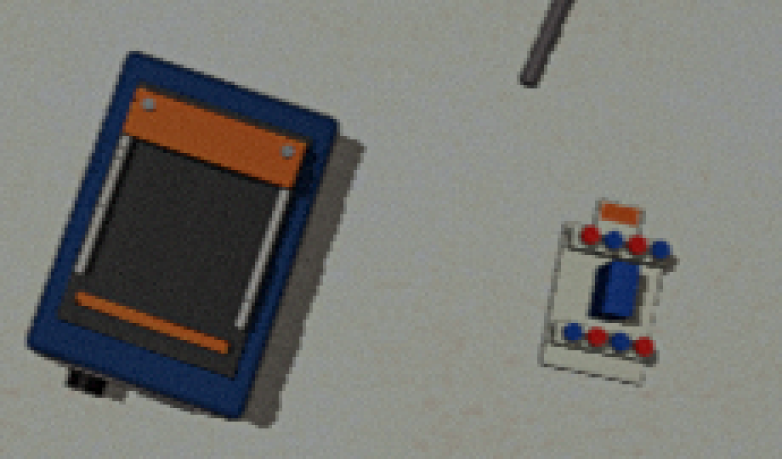

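```bash
cat >> h.py <<'E'
def goal(pos,yaw,pitch=0.0):
    """target tool: x at world yaw (deg), z down, then carrier tipped tongue-down by pitch deg (about carrier/world-left axis)"""
    return np.array(pos),R.from_euler('z',yaw,degrees=True)*R.from_euler('y',pitch,degrees=True)*R.from_euler('x',180,degrees=True)
def rel(pos,rt):
    from plant import readout
    s=readout.read_state();r=rot(s["eef_rot"])
    return (r.inv().apply(pos-s["ee_pos"])*100).round(2),np.degrees((r.inv()*rt).as_rotvec()).round(2)
E
python3 - <<'E'
import pickle
from h import *
np.set_printoptions(precision=4,suppress=True)
for n,(u0,u1,v0,v1) in (("top",(370,420,205,270)),("scene",(185,245,155,205))):
    f=pickle.load(open(n+".pkl","rb"));h=cv2.cvtColor(f["frame"],cv2.COLOR_RGB2HSV)
    red=cv2.inRange(h,(0,130,60),(4,255,255))|cv2.inRange(h,(170,130,60),(180,255,255));bl=cv2.inRange(h,(100,120,30),(130,255,255))
    caps=[]
    for m in(red,bl):
        N,l,s,c=cv2.connectedComponentsWithStats(m,connectivity=4)
        caps+=[(c[i],s[i,4]) for i in range(1,N) if u0<c[i][0]<u1 and v0<c[i][1]<v1 and s[i,4]>5]
    for c,a in caps: print(n,a,c,cast(f,c,.046)[0,:2])
    if n=="top":
        P=np.array([cast(f,c,.046)[0,:2] for c,a in caps if a<60]);print("mean",P.mean(0))
        P=P[np.argsort(P[:,0])]
        ax=P[4:].mean(0)-P[:4].mean(0);print("yaw from rows",np.degrees(np.arctan2(ax[1],ax[0])),np.linalg.norm(ax))
        for Q in(P[:4],P[4:]):
            k=np.polyfit(Q[:,1],Q[:,0],1);print("row yaw",-np.degrees(np.arctan(k[0])))
        V=h[:,:,2];m=(bl>0);m[:, :385]=0;m[:,:][:,412:]=0;m[:226]=0;m[246:]=0
        print(np.where(m,V,0)[226:246,386:410])
        
print(rel(*goal((.48,-.26,.24),-11.5)))
E
```

```text
top 24 [388.3333 218.9583] [ 0.5238 -0.2464]
top 26 [401.7692 221.6923] [ 0.5176 -0.2769]
top 28 [390.     248.6786] [ 0.4562 -0.2483]
top 28 [403.7857 251.5   ] [ 0.4499 -0.2793]
top 21 [395.1429 220.1905] [ 0.521  -0.2619]
top 21 [409. 223.] [ 0.5146 -0.2933]
top 171 [396.1988 234.7193] [ 0.4878 -0.2633]
top 22 [383.0909 247.0909] [ 0.4598 -0.2328]
top 22 [397.0909 250.0909] [ 0.4531 -0.2642]
mean [ 0.487  -0.2629]
yaw from rows -11.814800866762399 0.06588101174301901
row yaw -11.851981921591603
row yaw -11.172121444057233
[[  0   0   0   0   0   0   0   0   0   0  52   0   0   0   0   0   0   0
    0   0   0   0   0   0]
 [  0   0   0   0   0   0   0   0  56  89 108 103 100  81  62   0   0   0
    0   0   0   0   0   0]
 [  0   0   0   0   0   0   0   0  62 103 110 111 103 104 108 100 106   0
    0   0   0   0   0   0]
 [  0   0   0   0   0  32   0   0  69 104 109 102 104 106 100 101 103   0
    0   0   0   0   0   0]
 [  0   0   0   0   0   0   0  37  72 105 106 104 100 106 103 101  91   0
    0   0   0   0   0   0]
 [  0   0   0   0   0  32  32  41  81 105 102 102  96 101  99 10
[... 991 characters left out ...]
 102 104 103  83   0   0   0
    0   0   0   0   0   0]
 [  0   0   0   0   0   0   0  30  32  49  70  87  96  97  77   0   0   0
    0   0   0   0   0   0]
 [  0   0   0   0   0   0   0   0   0   0   0   0   0   0   0   0   0   0
    0   0   0   0   0   0]
 [  0   0   0   0   0   0   0   0   0   0   0   0   0   0   0   0   0   0
    0   0   0   0   0   0]
 [  0   0   0   0   0   0   0   0   0   0   0   0   0   0   0   0   0   0
    0   0   0   0   0   0]]
scene 8 [225.125 170.875] [ 0.4613 -0.247 ]
scene 9 [201.8889 178.7778] [ 0.5212 -0.2762]
scene 16 [209.5 184. ] [ 0.5257 -0.2457]
scene 198 [214.8283 175.6869] [ 0.4922 -0.2565]
(array([53.56, 73.06,  0.17]), array([ 0.11,  0.  , -5.74]))
```

```bash
python3 -m handwheel '[54.3,73.1,0,0,0,-5.7,54.3,73.1,0,0,0,-5.7,54.3,73.1,0,0,0,-5.7,54.3,73.1,0,0,0,-5.7,54.3,73.1,0,0,0,-5.7,54.3,73.1,0,0,0,-5.7,54.3,73.1,0,0,0,-5.7,54.3,73.1,0,0,0,-5.7,54.3,73.1,0,0,0,-5.7,54.3,73.1,0,0,0,-5.7,54.3,73.1,0,0,0,-5.7,54.3,73.1,0,0,0,-5.7,54.3,73.1,0,0,0,-5.7,54.3,73.1,0,0,0,-5.7,54.3,73.1,0,0,0,-5.7,54.3,73.1,0,0,0,-5.7,54.3,73.1,0,0,0,-5.7,54.3,73.1,0,0,0,-5.7,54.3,73.1,0,0,0,-5.7,54.3,73.1,0,0,0,-5.7]'
python3 -c "
from h import *
print(rel(*goal((.487,-.263,.048),-11.6)))"
```

```text
clock: 2.1
ee_pos: [0.487, -0.2637, 0.2399]
eef_rot: [-0.0, 0.995, -0.102, -0.001]
ft_force: [-0.4, -0.4, -0.1]
opening: 0.0869
finger_force: 0.0
(array([ 0.03, -0.06, 19.19]), array([-0.01,  0.13, -0.13]))
```

```bash
python3 -m handwheel '[0,0,4,0,0,0,0,0,8,0,0,0,0,0,12,0,0,0,0,0,15,0,0,0,0,0,17,0,0,0,0,0,18,0,0,0,0,0,19.2,0,0,0,0,0,19.2,0,0,0,0,0,19.2,0,0,0]'
python3 -m handwheel '[0,0,0,0,0,0,0,0,0,0,0,0,0,0,0,0,0,0,0,0,0,0,0,0,0,0,0,0,0,0,0,0,0,0,0,0,0,0,0,0,0,0,0,0,0,0,0,0,0,0,0,0,0,0,0,0,0,0,0,0,0,0,0,0,0,0]' 0 50
```

```text
clock: 3.0
ee_pos: [0.4877, -0.262, 0.05]
eef_rot: [0.0, 0.995, -0.1, 0.001]
ft_force: [0.4, 0.2, 0.4]
opening: 0.0867
finger_force: 0.0
clock: 4.1
ee_pos: [0.4872, -0.2622, 0.0492]
eef_rot: [0.0, 0.995, -0.1, -0.0]
ft_force: [-0.3, -1.0, -0.7]
opening: 0.0195
finger_force: 50.0
```

```bash
cat >> h.py <<'E'
SEAT=np.array([.523,.0147,.08]);YAW=-19.0;ZG=.049
def toe_goal(x,y,z,pitch,yaw=YAW):
    rc=R.from_euler('z',yaw,degrees=True)*R.from_euler('y',pitch,degrees=True)
    toe=SEAT+R.from_euler('z',YAW,degrees=True).apply(np.array([x,y,z])/1000)
    return goal(toe+rc.apply([-.065,0,ZG]),yaw,pitch)
def toe_now():
    from plant import readout
    s=readout.read_state();rc=rot(s["eef_rot"])*R.from_euler('x',180,degrees=True)
    p=s["ee_pos"]-rc.apply([-.065,0,ZG]);e=rc.as_euler('ZYX',degrees=True)
    Rs=R.from_euler('z',YAW,degrees=True)
    return "toe mm",(Rs.inv().apply(p-SEAT)*1000).round(1),"yaw/pitch/roll",e.round(2),"F seat",Rs.inv().apply(s["ft_force"]).round(1),"open",round(s["opening"]*1000,1)
E
python3 -c "
from h import *
print(toe_now())
for a in [(30,0,60,0),(30,0,60,10),(36,0,25,10)]: print(a,rel(*toe_goal(*a)))"
```

```text
('toe mm', array([ 120.7, -265.1,  -79.8]), 'yaw/pitch/roll', array([-1.153e+01,  0.000e+00, -1.000e-02]), 'F seat', array([ 0.1, -1. , -0.7]), 'open', 19.5)
(30, 0, 60, 0) (array([ -5.49, -28.3 , -13.98]), array([0.01, 0.  , 7.47]))
(30, 0, 60, 10) (array([ -4.55, -28.18, -15.03]), array([ 0.66, -9.98,  7.45]))
(36, 0, 25, 10) (array([ -3.96, -28.1 , -11.53]), array([ 0.66, -9.98,  7.45]))
```

```bash
python3 -m handwheel '[0,0,-2,0,0,0,0,0,-5,0,0,0,0,0,-9,0,0,0,0,0,-13,0,0,0,-0.5,-3,-15,0,0,0,-1,-6,-15,0,0,2,-1.5,-10,-15,0,0,4,-2,-14,-15,0,0,6,-3,-18,-15,0,0,7.5,-4,-22,-15,0.2,-3,7.5,-4.5,-25.5,-15,0.4,-6,7.5,-4.6,-28.2,-15,0.7,-10,7.5,-4.6,-28.2,-15,0.7,-10,7.5,-4.6,-28.2,-15,0.7,-10,7.5,-4.6,-28.2,-15,0.7,-10,7.5]'
python3 - <<'E'
from h import *
from plant import viewer
f=viewer.grab_frame("scene");g=viewer.grab_frame("top")
cv2.imwrite("pics/c1.png",np.hstack([cv2.resize(f["frame"][120:290,190:370,::-1],(400,378)),cv2.resize(g["frame"][130:300,200:380,::-1],(400,378))]))
print(toe_now())
for a in [(36,0,25,10),(38,0,3,10)]: print(a,rel(*toe_goal(*a)))
E
```

```text
clock: 5.6
ee_pos: [0.4977, 0.0228, 0.1988]
eef_rot: [-0.015, 0.982, -0.165, -0.087]
ft_force: [0.6, 1.1, -2.6]
opening: 0.0194
finger_force: 50.0
('toe mm', array([29.1, -0.9, 59.6]), 'yaw/pitch/roll', array([-19.12,  10.03,   0.02]), 'F seat', array([ 0.2,  0.3, -2. ]), 'open', 19.8)
(36, 0, 25, 10) (array([ 1.28, -0.08,  3.29]), array([-0.04,  0.03, -0.12]))
(38, 0, 3, 10) (array([ 1.86, -0.08,  5.42]), array([-0.04,  0.03, -0.12]))
```

View pics/c1.png

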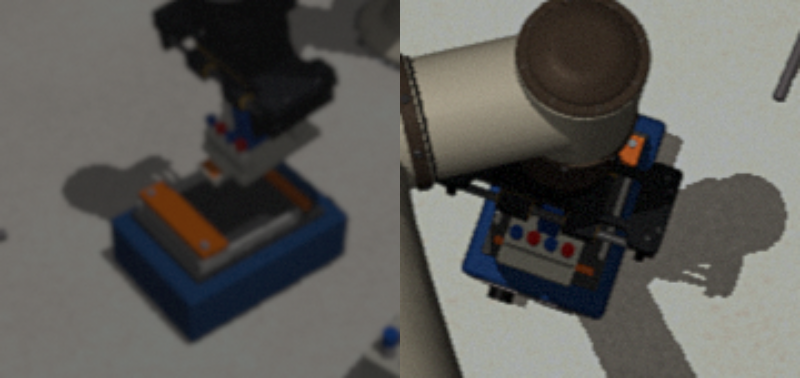

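The carrier is held tipped about 10° over the platform, with its tongue facing the lip. Next I descend in front of the lip.

```bash
python3 -m handwheel '[0.4,0,1,0,0,0,0.9,0,2,0,0,0,1.3,0,3,0,0,0,1.4,0,4,0,0,0,1.5,0,4.6,0,0,0,1.5,0,5,0,0,0,1.5,0,5.2,0,0,0,1.5,0,5.3,0,0,0,1.5,0,5.3,0,0,0,1.5,0,5.3,0,0,0]'
python3 - <<'E'
from h import *
print(toe_now())
for a in [(36,0,1,10),(46,0,1,10),(49,0,1,10),(49,5,1,10)]: print(a,rel(*toe_goal(*a)))
E
```

```text
clock: 6.7
ee_pos: [0.504, 0.0217, 0.1448]
eef_rot: [-0.015, 0.982, -0.165, -0.086]
ft_force: [-0.6, 0.3, -2.5]
opening: 0.0196
finger_force: 50.0
('toe mm', array([35.3,  0.4,  5.3]), 'yaw/pitch/roll', array([-19.03,   9.97,   0.07]), 'F seat', array([-0.7,  0.1, -2.5]), 'open', 19.6)
(36, 0, 1, 10) (array([0.15, 0.04, 0.41]), array([-0.07, -0.03, -0.03]))
(46, 0, 1, 10) (array([1.13, 0.04, 0.24]), array([-0.07, -0.03, -0.03]))
(49, 0, 1, 10) (array([1.43, 0.04, 0.18]), array([-0.07, -0.03, -0.03]))
(49, 5, 1, 10) (array([ 1.43, -0.46,  0.19]), array([-0.07, -0.03, -0.03]))
```

Feel for the platform height first.

```bash
python3 -m handwheel '[0.05,0,0.2,0,0,0,0.1,0,0.35,0,0,0,0.1,0,0.35,0,0,0]'; python3 -c "from h import *;print(toe_now())"
python3 -m handwheel '[0,0,0.1,0,0,0,0,0,0.1,0,0,0,0,0,0.1,0,0,0]'; python3 -c "from h import *;print(toe_now())"
```

```text
clock: 7.0
ee_pos: [0.504, 0.0214, 0.1406]
eef_rot: [-0.015, 0.982, -0.165, -0.086]
ft_force: [-0.3, -0.2, -2.5]
opening: 0.0199
finger_force: 50.0
('toe mm', array([35.3,  0.1,  1. ]), 'yaw/pitch/roll', array([-19.06,  10.04,   0.03]), 'F seat', array([-0.2, -0.3, -2.5]), 'open', 19.9)
clock: 7.3
ee_pos: [0.504, 0.0215, 0.1398]
eef_rot: [-0.015, 0.982, -0.165, -0.086]
ft_force: [0.4, -0.3, -2.7]
opening: 0.0195
finger_force: 50.0
('toe mm', array([35.3,  0.2,  0.3]), 'yaw/pitch/roll', array([-19.05,  10.02,   0.04]), 'F seat', array([ 0.5, -0.2, -2.7]), 'open', 19.5)
```

```bash
python3 -m handwheel '[0.2,0,-0.03,0,0,0,0.4,0,-0.07,0,0,0,0.6,0,-0.1,0,0,0,0.8,0,-0.14,0,0,0,1,0,-0.18,0,0,0,1.1,0,-0.19,0,0,0,1.1,0,-0.19,0,0,0]'; python3 -c "from h import *;print(toe_now())"
python3 -m handwheel '[0.1,0,-0.02,0,0,0,0.2,0,-0.03,0,0,0,0.3,0,-0.05,0,0,0,0.3,0,-0.05,0,0,0]'; python3 -c "from h import *;print(toe_now())"
```

```text
clock: 8.0
ee_pos: [0.5142, 0.0179, 0.1398]
eef_rot: [-0.015, 0.982, -0.165, -0.086]
ft_force: [-2.1, 0.8, -0.7]
opening: 0.0196
finger_force: 50.0
('toe mm', array([46.1,  0.2,  0.2]), 'yaw/pitch/roll', array([-19.06,  10.07,   0.03]), 'F seat', array([-2.2,  0.1, -0.7]), 'open', 19.6)
clock: 8.4
ee_pos: [0.5148, 0.0176, 0.1399]
eef_rot: [-0.015, 0.982, -0.165, -0.089]
ft_force: [-7.7, 4.9, 3.2]
opening: 0.0195
finger_force: 50.0
('toe mm', array([46.4, -0. ,  0.1]), 'yaw/pitch/roll', array([-19.06,  10.36,  -0.02]), 'F seat', array([-8.9,  2.1,  3.2]), 'open', 19.5)
```

```bash
python3 -m handwheel '[-0.1,0,-0.04,0,0,0,-0.1,-0.05,-0.04,0,0,0,-0.1,-0.1,-0.04,0,0,0,-0.1,-0.15,-0.04,0,0,0,-0.1,-0.2,-0.04,0,0,0,-0.1,-0.25,-0.04,0,0,0,-0.1,-0.3,-0.04,0,0,0,-0.1,-0.35,-0.04,0,0,0,-0.1,-0.4,-0.04,0,0,0]'; python3 -c "from h import *;print(toe_now())"
python3 -m handwheel '[0,-0.05,0,0,0,0,0,-0.1,0,0,0,0,0,-0.15,0,0,0,0,0,-0.2,0,0,0,0,0,-0.25,0,0,0,0,0,-0.3,0,0,0,0,0,-0.35,0,0,0,0,0,-0.4,0,0,0,0]'; python3 -c "from h import *;print(toe_now())"
```

```text
clock: 9.3
ee_pos: [0.5154, 0.0196, 0.1399]
eef_rot: [-0.013, 0.982, -0.166, -0.089]
ft_force: [-6.4, -2.0, -0.1]
opening: 0.0199
finger_force: 50.0
('toe mm', array([46.4,  1.8,  0.1]), 'yaw/pitch/roll', array([-19.15,  10.32,  -0.22]), 'F seat', array([-5.4, -4. , -0.1]), 'open', 19.9)
clock: 10.1
ee_pos: [0.5206, 0.0249, 0.1406]
eef_rot: [-0.015, 0.983, -0.165, -0.084]
ft_force: [0.0, 0.3, -2.1]
opening: 0.0197
finger_force: 50.0
('toe mm', array([50.1,  9. ,  1.2]), 'yaw/pitch/roll', array([-19.02,   9.83,   0.13]), 'F seat', array([-0. ,  0.3, -2.1]), 'open', 19.7)
```

```bash
python3 -m handwheel '[0.1,0,0.02,0,0,0,0.2,0,0,0,0,0,0.3,0,0,0,0,0,0.4,0,-0.02,0,0,0,0.5,0,-0.04,0,0,0,0.6,0,-0.05,0,0,0,0.7,0,-0.07,0,0,0,0.8,0,-0.09,0,0,0,0.9,0,-0.1,0,0,0,0.9,0,-0.1,0,0,0]'; python3 -c "from h import *;print(toe_now())"
```

```text
clock: 11.1
ee_pos: [0.5275, 0.0219, 0.1398]
eef_rot: [-0.015, 0.982, -0.165, -0.086]
ft_force: [-3.8, 3.6, 0.5]
opening: 0.0195
finger_force: 50.0
('toe mm', array([57.3,  8.3,  0.2]), 'yaw/pitch/roll', array([-19.05,  10.06,   0.04]), 'F seat', array([-4.7,  2.1,  0.5]), 'open', 19.5)
```

```bash
python3 -m handwheel '[0.1,-0.05,-0.02,0,0,0,0.2,-0.05,-0.04,0,0,0,0.3,-0.05,-0.05,0,0,0,0.4,-0.05,-0.07,0,0,0,0.5,-0.05,-0.09,0,0,0,0.5,-0.05,-0.09,0,0,0]'
python3 - <<'E'
from h import *
t=toe_now();print(t)
x,y,z=t[1]
for p in(7,4,1,0): print(p,rel(*toe_goal(x+.3,y,z,p)))
E
```

```text
clock: 11.7
ee_pos: [0.5316, 0.0206, 0.1398]
eef_rot: [-0.015, 0.982, -0.165, -0.087]
ft_force: [-5.5, 3.9, 1.5]
opening: 0.0199
finger_force: 50.0
('toe mm', array([61.5,  8.3,  0.1]), 'yaw/pitch/roll', array([-1.906e+01,  1.017e+01, -1.000e-02]), 'F seat', array([-6.5,  1.9,  1.5]), 'open', 19.9)
7 (array([-0.23,  0.01,  0.36]), array([-0.  ,  3.17, -0.06]))
4 (array([-0.46,  0.01,  0.72]), array([ 0.  ,  6.17, -0.06]))
1 (array([-0.67,  0.01,  1.09]), array([ 0.  ,  9.17, -0.06]))
0 (array([-0.73,  0.01,  1.22]), array([ 0.  , 10.17, -0.06]))
```

```bash
python3 -m handwheel '[-0.12,0,0.16,0,1.5,0,-0.23,0,0.33,0,3.2,0,-0.34,0,0.5,0,4.7,0,-0.46,0,0.68,0,6.2,0,-0.56,0,0.86,0,7.7,0,-0.63,0,1,0,8.7,0,-0.67,0,1.05,0,9.2,0,-0.67,0,1.05,0,9.2,0]'
python3 - <<'E'
from h import *
t=toe_now();print(t)
x,y,z=t[1]
for p in(0,): print(p,rel(*toe_goal(x+.3,y,0.3,p)))
from plant import viewer
f=viewer.grab_frame("scene");
cv2.imwrite("pics/c2.png",cv2.resize(f["frame"][140:280,220:360,::-1],(560,560),interpolation=2))
E
```

```text
clock: 12.5
ee_pos: [0.5237, 0.0233, 0.1303]
eef_rot: [-0.001, 0.986, -0.165, -0.008]
ft_force: [-4.4, 3.5, -0.2]
opening: 0.0199
finger_force: 50.0
('toe mm', array([62.1,  8.3,  0.3]), 'yaw/pitch/roll', array([-1.904e+01,  8.900e-01, -1.000e-02]), 'F seat', array([-5.3,  1.9, -0.2]), 'open', 19.9)
0 (array([-0.04,  0.01,  0.1 ]), array([ 0.01,  0.89, -0.04]))
```

View pics/c2.png

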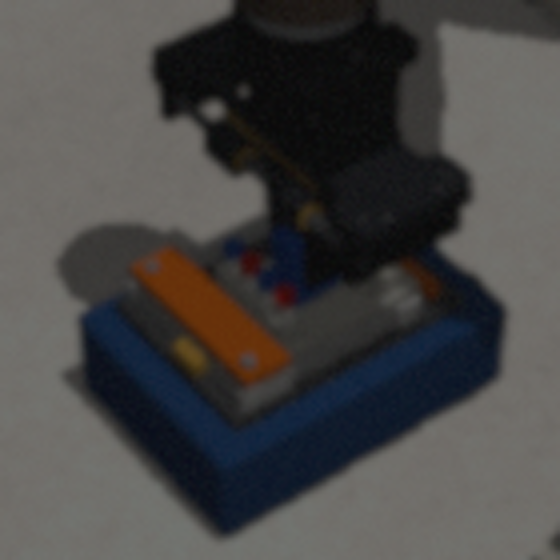

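The tongue is under the lip, the pusher is showing behind the end wall, and the carrier is nearly flat with its heel inside the sill. Now I lay it fully flat with a light press, then release.

```bash
python3 -m handwheel '[-0.04,0,0.1,0,0.9,0,-0.04,0,0.15,0,0.9,0,-0.04,0,0.2,0,0.9,0,-0.04,0,0.2,0,0.9,0,-0.04,0,0.2,0,0.9,0]'; python3 -c "from h import *;print(toe_now())"
```

```text
clock: 13.05
ee_pos: [0.5232, 0.0235, 0.1292]
eef_rot: [0.0, 0.986, -0.165, -0.0]
ft_force: [-7.3, 4.3, 5.6]
opening: 0.0195
finger_force: 50.0
('toe mm', array([62.3,  8.3,  0.2]), 'yaw/pitch/roll', array([-19.05,   0.03,  -0.02]), 'F seat', array([-8.3,  1.7,  5.6]), 'open', 19.5)
```

```bash
python3 -m handwheel '[-0.1,0,0,0,0,0,-0.2,0,0,0,0,0,-0.3,0,0,0,0,0,-0.4,0,0,0,0,0,-0.4,0,0,0,0,0]'; python3 -c "from h import *;print(toe_now())"
python3 -m handwheel '[0,0,-0.1,0,0,0,0,0,-0.1,0,0,0,0,0,-0.1,0,0,0,0,0,-0.1,0,0,0,0,0,-0.1,0,0,0,0,0,-0.1,0,0,0,0,0,-0.1,0,0,0,0,0,-0.1,0,0,0,0,0,-0.1,0,0,0,0,0,-0.1,0,0,0]' 8.7; python3 -c "from h import *;print(toe_now())"
```

```text
clock: 13.55
ee_pos: [0.5211, 0.0245, 0.1292]
eef_rot: [-0.0, 0.986, -0.166, 0.002]
ft_force: [-1.7, -0.9, 3.9]
opening: 0.0197
finger_force: 50.0
('toe mm', array([60.2,  8.7,  0.4]), 'yaw/pitch/roll', array([-19.05,  -0.17,   0.05]), 'F seat', array([-1.3, -1.4,  3.9]), 'open', 19.7)
clock: 14.55
ee_pos: [0.5205, 0.0248, 0.1296]
eef_rot: [-0.0, 0.986, -0.166, 0.001]
ft_force: [0.2, 0.7, 0.4]
opening: 0.0854
finger_force: 0.0
('toe mm', array([59.4,  8.7,  0.7]), 'yaw/pitch/roll', array([-19.06,  -0.08,   0.04]), 'F seat', array([-0. ,  0.8,  0.4]), 'open', 85.4)
```

```bash
python3 -m handwheel '[0,0,-1,0,0,0,0,0,-3,0,0,0,0,0,-6,0,0,0,0,0,-10,0,0,0,0,0,-14,0,0,0,0,4,-16,0,0,0,0,8,-16,0,0,0,0,12,-16,0,0,0,0,16,-16,0,0,0,0,20,-16,0,0,0,0,24,-16,0,0,0,0,28,-16,0,0,0,0,30,-16,0,0,0,0,30,-16,0,0,0,0,30,-16,0,0,0]'
python3 - <<'E'
from h import *
from plant import viewer
np.set_printoptions(precision=4,suppress=True)
f=viewer.grab_frame("scene");g=viewer.grab_frame("top")
cv2.imwrite("pics/c3.png",np.hstack([cv2.resize(f["frame"][150:280,225:355,::-1],(400,400),interpolation=2),cv2.resize(g["frame"][155:285,215:345,::-1],(400,400),interpolation=2)]))
h=cv2.cvtColor(g["frame"],cv2.COLOR_RGB2HSV)
red=cv2.inRange(h,(0,130,60),(4,255,255))|cv2.inRange(h,(170,130,60),(180,255,255));bl=cv2.inRange(h,(100,120,30),(130,255,255))
P=[]
for m in(red,bl):
    N,l,s,c=cv2.connectedComponentsWithStats(m,connectivity=4)
    P+=[cast(g,c[i],.126)[0] for i in range(1,N) if 235<c[i][0]<310 and 180<c[i][1]<260 and 8<s[i,4]<60]
P=np.array(P)-SEAT;P=R.from_euler('z',YAW,degrees=True).inv().apply(P)*1000;P=P[np.argsort(P[:,0])];print(P,P.mean(0))
E
```

```text
clock: 16.05
ee_pos: [0.4221, -0.2589, 0.2899]
eef_rot: [-0.0, 0.986, -0.166, 0.001]
ft_force: [0.2, 0.1, 0.2]
opening: 0.0872
finger_force: 0.0
[[-38.0629  18.0797  46.    ]
 [-37.8744 -14.1136  46.    ]
 [-37.8089   1.8137  46.    ]
 [-37.2993  33.2162  46.    ]
 [ 27.9239   1.5987  46.    ]
 [ 28.063   17.7342  46.    ]
 [ 28.455  -14.4973  46.    ]
 [ 28.6814  32.8991  46.    ]] [-4.7403  9.5914 46.    ]
```

View pics/c3.png

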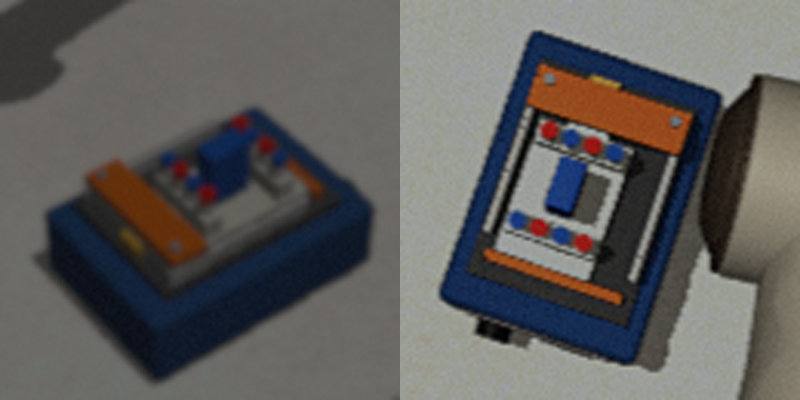

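The carrier sits flat and square with its heel on the sill. The caps put its origin at seat x ≈ 0 and y ≈ 9.6 mm, the pusher is pressed in and the arm is clear.

```bash
python3 -c "
from plant import job
print(job.hand_in())"
```

```text
the job is handed in; nothing more can be done
None
```

The carrier is on the shaker, flat and square between lip and sill with its tongue in the slot (about 9.6 mm off-centre), and the gripper has let go and is clear. I handed the job in at about 16 s; the hand-in call gave no verdict.

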